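# Draw the adjustable wrench from the rack and hold it on the compression nut

### The arm

A 7-joint arm with a two-finger parallel gripper is mounted at the origin on the work surface. World frame = base frame: x ahead of the robot, y to its left, z up, the work surface at z = 0. Lengths are in m, angles in degrees, forces in N, time in s.
With the tool pointing down it reaches from about 0.425 to 0.875 m from the base axis. Payload 4.7 kg.
Tool frame: the origin (TCP) lies between the finger pads; the fingertips stand env.finger_overhang ahead of it and the grasp point (between the pads) lies 5 mm behind it (env.finger_overhang is the distance from the TCP to the fingertips, in m); z points along the fingers, y is the line along which they close (so a half turn about z gives the same grasp; the last joint's range is limited). The gripper opens to 87 mm and grips with 3 to 60 N. Pads are 19 mm wide; open, the fingers measure 117 mm over their backs; the gripper's body (75 mm by 190 mm) begins 51 mm behind the grasp point.
Start: joints at [-73.791, 18.392, -4.016, 83.108, 1.295, 78.541, -3.26], TCP at [0.173, 0.627, 0.201] pointing down, gripper open.
Joint ranges: [-163.93, 163.93], [-17.29, 119.83], [-79.2, 71.16], [3.27, 140.29], [-89.18, 269.18], [5.43, 117.66], [-154.24, 154.24]. Speed limits (degrees/s): [147.25, 147.25, 180, 180, 180, 180, 180].

### API

Orientations are given as [roll, pitch, yaw] about the fixed x, y, z axes, in that order (R = Rz(yaw) Ry(pitch) Rx(roll)).
In Python, from cell import telemetry, eyes, env, models gives the robot as it stands. The module is installed in compiled form; this text tells all that it offers.
- The arm moves only by the tool drive_tool, never from a script. Its arguments are lists of equal length, an entry for each row: "angular": the turn, a rotation vector about the tool's x, y, z in rad, a list of three; "delta_pos": the shift along the tool's x, y, z in cm, a list of three; "gripper": the finger opening in cm, from 0 to 8.7. A call has 1 to 20 rows; each row shifts and turns the commanded pose from where the row before left it, along the tool's axes as they then stand; what a row does not reach is not made up. A row lasts 1/10 s, in which the tool goes at most 50 mm and 8.59 degrees, less where a joint would pass 70% of its speed; a pose out of reach is approached as far as the arm can. A call with a gripper value outside its range is refused whole. The fingers move at their own pace and stop on an object; "squeeze" is the grip in N (left out, the last holds). Time passes only in rows, so rows that do not move let the fingers close. It gives the time, the measured TCP pose, the force, the opening and the grip force at its end, in the units of the state.
- telemetry.get_obs(): the state, without advancing time (a new reading comes with each control period).
- eyes.read_camera(name): name is "scene" or "side" or "wrist"; returns a dict with "pixels" (480x640x3 uint8, red, green, blue), "mtx" (3x3 intrinsics, pixels), "D" ([k1, k2, p1, p2, k3] as OpenCV has them; the pictures are not rectified), "origin" and "orientation" of the camera in the world. Camera axes: x right, y down, z forward; pixel columns grow to the right and rows downward; lengths in m; the calibration is good to about 2 mm. A picture is of the moment at which its call begins. There is no depth.
- env.sign_off(): hands the job in; it is judged then, once.
Trained networks look in a picture, given as the dict that the camera call returned (one of the last four; its "shot" number tells which), for a name from the list of things; names that differ only in an ending like _2 or _b are one class to them, and where a whole thing is asked for, a point or a joint stands for the part that bears it (a point fixed in the world has none). Each returns a list of dicts, best first, with "p" (0 to 1); they miss things now and then, are a little off and sometimes report something else, mostly with a low value. They report only what shows in the picture. A call takes as long as a camera call. They do not tell look-alikes from the thing itself.
- models.search_frame(picture, target): "centre" ([column, row] in pixels, amid what is visible of it).
- models.cut_out(picture, target): "pixels" (480x640 bool, what is visible of it) and "centre" ([column, row] in pixels, amid what is visible of it).
The state is a dict: "time_s": time; "qpos": joint angles; "joint_velocities": joint speeds; "effort": joint torques, N m; "tool_pos": TCP position; "tool_rot": TCP orientation; "force": force on the tool from outside, world axes, zero at the start; "wrist_torque": the same for the moment, N m; "grip_width": finger opening in m; "grasp_force": force on a finger pad.
Only numpy, scipy, OpenCV 4.12 (cv2) and the standard library are available. Lean on these libraries where they do the work, as an engineer would, in place of code of your own. Each camera call takes 0.05 s, during which the arm holds its last target. There are 200 camera calls.

### The job

Draw the wide-jawed adjustable wrench up out of the wrench rack, turn it so that its handle slopes up at about 45 degrees, and bring its open jaw square over the large nut of the compression coupling on the clamped pipe, the nut well home between the jaws and the handle high, ready to be pulled down. Finish while holding it there, still in the gripper, carried by the gripper and not leaning hard on the joint; be gentle with the pipe and leave the other tools and fittings where they are.

Things in the scene. Friction and masses are not known exactly. Their poses are not given: they have to be found in the camera images.
- wrench: chrome wide-jaw adjustable wrench, 250 mm, about 0.4 kg, rigid. Starts level, on edge in one of the rack's three slots, head on the robot's side. Origin on the handle's centre line, 58 mm up at the start. x runs from the head to the handle's free end, y across its thickness, z across its width (up at the start). Handle 26 mm wide (z), 11 mm thick (y), x = -40 to +123 mm; head 14 mm thick
- wrench_jaw (a point): where the nut's centre belongs: midway between the jaw faces (39 mm apart), 21 mm out from the throat, 16 mm short of the jaw tips; at (-104.5, 0, -11.4) mm in the wrench's frame. Fixed jaw on the +z side, sliding jaw (worm screw) on the -z side. The mouth faces 15 degrees off the handle's line, along (-0.966, 0, -0.259) in the wrench's frame; the head is about 70 mm wide, x = -40 to -130 mm
- wrench_grip (a point): point on the handle's centre line, x = +14 mm in the wrench's frame, about 26 mm behind the balance point; at the start half way between the two combs of the rack, where the fingers have room
- wrench_tail (a point): free end of the wrench's handle, on its centre line, x = +120 mm in the wrench's frame
- rack: grey plastic wrench rack, fixed. Base plate 116 mm (x) by 212 mm (y), 5 mm thick; two upright combs across it, 8 mm thick, 74 mm high, at x = -44 and +44 mm (80 mm clear between). Each comb has three slots 14 mm wide, open upward, floors 45 mm up, at y = -70, 0 and +70 mm; a wrench lies on edge through one slot of each comb. Origin: centre of the underside
- pipe_stand: fixed stand: steel base 90 by 280 mm, 8 mm thick, and two stand-offs with split clamps (at y = -105 and +105 mm, ears 28 mm to either side) holding a level copper pipe along y, 300 mm long, axis 120 mm up. Origin: centre of the underside. Half way along is a brass compression coupling: large nut at y = 0 on the 22 mm pipe (-y side), then its body and a smaller nut at y = +35 mm on the 15 mm pipe
- large_nut (a point): centre of the large brass hexagon nut, on the pipe's axis, 120 mm up: 30 mm across flats, 34.6 mm across corners, 20 mm long along the pipe (y of the stand), a flat facing up, free all round; next to it on the +y side is the slimmer coupling body (26 mm across flats). It does not turn
- spanner_large: bystander: steel ring and open-end spanner, 210 mm long, handle 20 by 10 mm, on edge in another slot of the rack; origin at its middle
- spanner_small: bystander: smaller steel ring and open-end spanner, 170 mm long, handle 16 by 10 mm, on edge in another slot of the rack; origin at its middle
- loose_nut: bystander: loose brass compression nut, 30 mm across flats, 21 mm high, on the table; origin at its underside
- tape_roll: bystander: roll of white plumber's tape on a grey spool lying flat, 60 mm in diameter, 17 mm high; origin at its underside
- funnel: bystander: small red silicone funnel standing on its mouth, 74 mm in diameter, 70 mm high; origin at its underside
- paste_tub: bystander: closed jar of jointing paste with a white cap, 64 mm in diameter, 62 mm high; origin at its underside
- elbow: bystander: brass compression elbow with two nuts, about 50 by 50 mm, 30 mm high; origin at its underside, below the corner
There are look-alikes about, which are no part of the job. What is shaped like the rack but red is not meant.

How it is judged (in metres and radians):
On the way:
1. the wrench is drawn up clear of the rack in the gripper, not yet on the nut (contact force between wrench and rack below 0.05 N and contact force between the fingers and wrench above 3 N and height (world z) of wrench_grip above 0.1 m and distance between large_nut and wrench_jaw above 0.03 m), for 0.1 s.
At the end, for the whole second after the job is handed in: Wrench still and gripped, off the rack, the large nut in its jaw (jaw point within 11 mm of nut centre), square to the pipe within 0.2 rad, handle 30 to 70 degrees above level, tail over 200 mm up, under 10 N on the joint; other loose things within 30 mm of their start (distance between large_nut and wrench_jaw below 0.011 m and angle between the y axis of wrench and the y axis of pipe_stand, either way round below 0.2 rad and angle between wrench's own x axis and vertical between 0.35 and 1.05 rad and height (world z) of wrench_tail above 0.2 m and contact force between wrench and rack below 0.05 N and contact force between the fingers and wrench above 3 N and contact force between wrench and pipe_stand below 10 N and linear speed of wrench below 0.02 m/s and distance of each of spanner_large, spanner_small, loose_nut, tape_roll, funnel, paste_tub, elbow from where it was at the start of the episode below 0.03 m); the arm keeps its last pose, push and grip.
It fails at once if the pipe is struck or pressed hard (over 60 N) (contact force between any of wrench, the arm, the fingers and pipe_stand above 60 N).
It fails at once if another tool or fitting is moved more than 30 mm (distance of any of spanner_large, spanner_small, loose_nut, tape_roll, funnel, paste_tub, elbow from where it was at the start of the episode above 0.03 m).
It also fails if it takes over 42 s, if anything falls off the work surface, if the arm or the gripper's body presses on something with over 40 N, if the wrist force passes 120 N, or if a joint passes its speed limit or range.

## Working session

There is one attempt and no reset: what is moved stays moved. The work goes in short steps, Python scripts to look and compute and a tool call to move; the robot and the scene stay as the last step left them, time stands still between calls to the robot, and variables do not carry over. Pictures are saved under pics/ and viewed, at most 10 in all, crops included, and the job is handed in when it is done.

Besides the shell and the picture viewer there is one more tool, called after "Call:" as name(argument=value, ...), one argument or row to a line, values as JSON. drive_tool: Moves the arm, as the interface text tells. Its arguments: {"type":"object","properties":{"angular":{"type":"array","items":{"type":"array","items":{"type":"number"}}},"delta_pos":{"type":"array","items":{"type":"array","items":{"type":"number"}}},"gripper":{"type":"array","items":{"type":"number"}},"squeeze":{"type":"number"}},"required":["angular","delta_pos","gripper"]}

```bash
mkdir -p pics; cat > h.py <<'E'
import numpy as np, cv2
from scipy.spatial.transform import Rotation as R
from cell import telemetry, eyes, env, models
def rot(c):
    o=np.array(c["orientation"],float)
    if o.shape==(3,3): return o
    if o.size==3: return R.from_euler('xyz',o,degrees=True).as_matrix()
    return None
def ray(c,uv):
    p=cv2.undistortPoints(np.array([[uv]],float),np.array(c["mtx"]),np.array(c["D"]))[0,0]
    d=rot(c)@np.array([p[0],p[1],1]); return np.array(c["origin"]),d/np.linalg.norm(d)
def onz(c,uv,z):
    o,d=ray(c,uv); return o+d*(z-o[2])/d[2]
def tri(*rs):
    A=sum(np.eye(3)-np.outer(d,d) for o,d in rs); b=sum((np.eye(3)-np.outer(d,d))@o for o,d in rs)
    return np.linalg.solve(A,b)
def proj(c,P):
    Rm=rot(c); rv=cv2.Rodrigues(Rm.T)[0]; t=-Rm.T@np.array(c["origin"])
    return cv2.projectPoints(np.array(P,float).reshape(-1,3),rv,t,np.array(c["mtx"]),np.array(c["D"]))[0][:,0]
E
python3 - <<'E'
from h import *
print(telemetry.get_obs(), env.finger_overhang)
ims=[]
for n in ["scene","side"]:
    c=eyes.read_camera(n); print(n,c["origin"],c["orientation"],np.array(c["mtx"]).tolist(),c["D"])
    cv2.imwrite(f"pics/{n}0.png",c["pixels"][:,:,::-1])
    for t in ["wrench","rack","pipe_stand","large_nut","spanner_large","wrench_jaw","wrench_tail"]:
        print(t,[(np.round(r["centre"]).tolist(),round(r["p"],2)) for r in models.search_frame(c,t)][:4])
E
```

```text
{'time_s': 0.0, 'qpos': array([-73.7902914 ,  18.4384156 ,  -4.01474366,  83.1736964 ,
         1.29549359,  78.54151414,  -3.26060921]), 'joint_velocities': array([ 0.08315225, -0.05197805, -0.08074108, -0.09792007, -0.0051504 ,
       -0.04628041,  0.03665026]), 'effort': array([-3.12460297e-04, -4.91297972e+01, -4.04061517e-01, -3.12534606e+01,
       -6.38783653e-02,  4.35095094e-02,  1.62607830e-04]), 'tool_pos': array([0.17253812, 0.62607154, 0.20027932]), 'tool_rot': array([-1.79891641e+02,  6.48373935e-03,  1.64598762e+02]), 'force': array([-0.01333546,  1.1072857 ,  0.24585665]), 'wrist_torque': array([ 0.02885147, -0.00015983, -0.0252232 ]), 'grasp_force': 0.0, 'grip_width': 0.08706004977590108} 0.014
scene [0.87536319 0.54290957 0.82140413] [-140.27999193   -0.42586625  146.09128544] [[502.4760482141326, 0.0, 306.7255437513155], [0.0, 502.4760482141326, 238.8953386692743], [0.0, 0.0, 1.0]] [0.04185302 0.         0.         0.         0.        ]
wrench [([363.0, 286.0], 0.83)]
rack [([364.0, 340.0], 0.87), ([512.0, 316.0], 0.64)]
pipe_stand [([220.0, 178.0], 0.94)]
large_nut [([220.0, 177.0], 0.59), ([359.0, 325.0], 0.37), ([361.0, 286.0], 0.27)]
spanner_large [([360.0, 325.0], 0.82)]
wrench_jaw [([363.0, 283.0], 0.79)]
wrench_tail [([253.0, 265.0], 0.59), ([363.0, 286.0], 0.55)]
side [ 0.3460093  -0.81538291  0.54960304] [-117.46785267    0.66339447  -13.14561264] [[512.0875627744233, 0.0, 317.56550005490413], [0.0, 512.0875627744233, 242.8044698913989], [0.0, 0.0, 1.0]] [0.02477247 0.         0.         0.         0.        ]
wrench [([279.0, 235.0], 0.61)]
rack [([188.0, 228.0], 0.87), ([295.0, 250.0], 0.71), ([298.0, 210.0], 0.22)]
pipe_stand [([380.0, 367.0], 0.73), ([392.0, 227.0], 0.57), ([278.0, 232.0], 0.48)]
large_nut []
spanner_large [([305.0, 222.0], 0.56)]
wrench_jaw [([278.0, 231.0], 0.67)]
wrench_tail [([280.0, 234.0], 0.78), ([291.0, 298.0], 0.31)]
```

View pics/scene0.png

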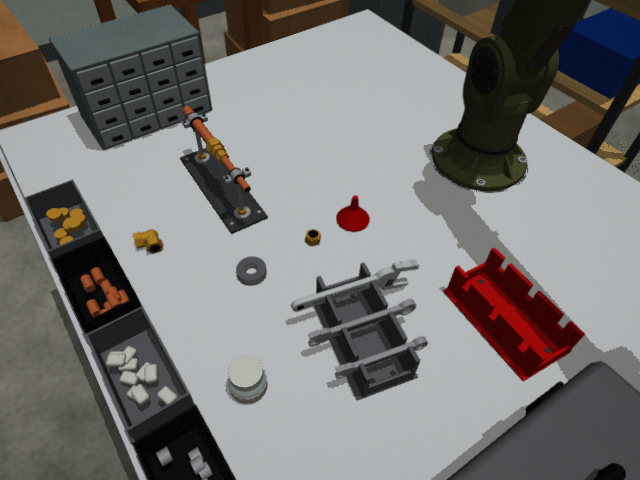

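View pics/side0.png

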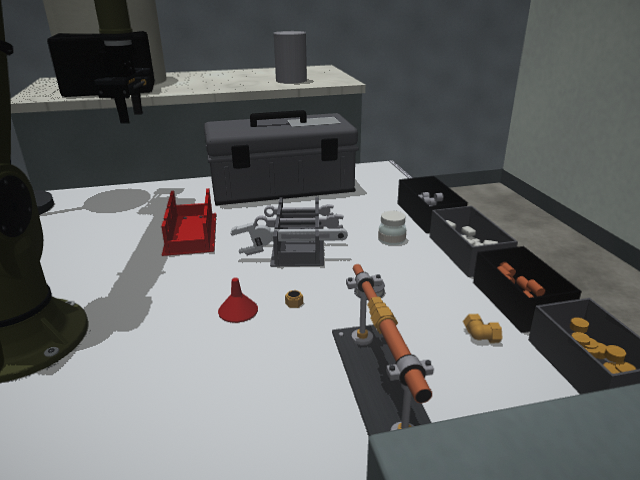

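Candidates: grey rack at scene (364,335) versus red rack at (512,316). The grey one is meant. In its slots, the one with the large angled jaw head (scene 405,272; tail 297,305) fits the wrench; the ones with ends at (405,308) and (420,343) are the spanners. I'll confirm with a crop.

```bash
python3 - <<'E'
import cv2,numpy as np
a=cv2.imread('pics/scene0.png');b=cv2.imread('pics/side0.png')
f=lambda i,x,y,w,h:cv2.resize(i[y:y+h,x:x+w],(400,300),interpolation=cv2.INTER_CUBIC)
o=np.vstack([np.hstack([f(a,280,240,160,120),f(a,170,100,100,75)]),np.hstack([f(b,225,190,140,105),f(b,335,255,120,90)])])
cv2.imwrite('pics/crop.png',o)
E
```

```text
(no output)
```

View pics/crop.png

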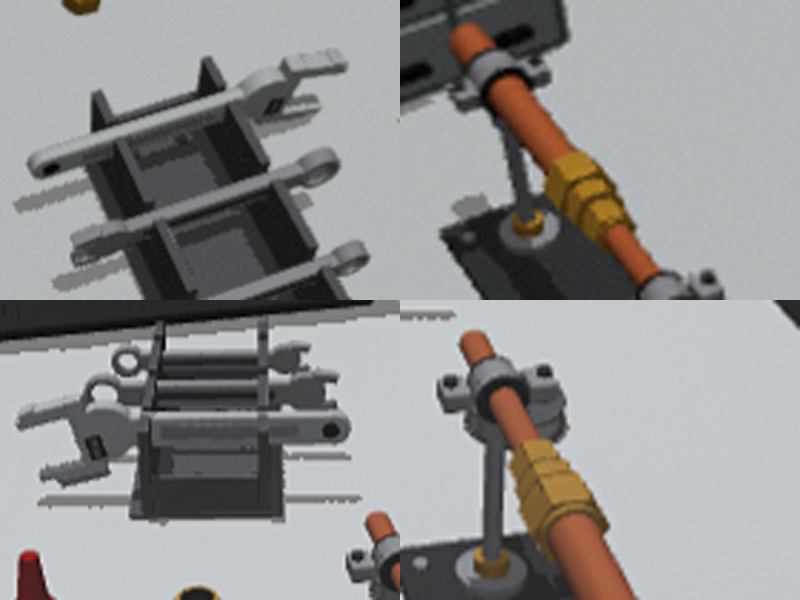

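The crop confirms that the wrench (two-jawed head, worm) lies in the grey rack's slot nearest the pipe. The large nut is the outer, bigger hexagon at scene (214,146) and side (385,321). Now I'll fit the poses.

```bash
cat > fit.py <<'E'
from h import *
from scipy.optimize import least_squares
S=eyes.read_camera("scene"); D=eyes.read_camera("side")
def fit(kp,p0,z):
    def f(p):
        Rm=R.from_euler('ZY',[p[2],p[3] if len(p)>3 else 0]).as_matrix()
        return np.concatenate([proj(c,Rm@np.array(k)/1e3+[p[0],p[1],z])[0]-uv for c,k,uv in kp])
    r=least_squares(f,p0,loss='soft_l1'); print(np.round(r.x,4),"res",np.round(r.fun.reshape(-1,2),1).tolist()); return r.x
a=onz(S,(363,286),.058)
w=fit([(S,(123,0,0),(291.2,306)),(D,(123,-5,0),(347.5,234.8)),(D,(-125,-7,3.3),(232,234.5)),(D,(-115,-7,-34.3),(239.7,250.6)),
  (S,(-125,7,3.3),(418.8,268.8)),(S,(-115,7,-34.3),(408,281.2))],[a[0],a[1],0.],.058)
b=onz(S,(213,147),.12)
s=fit([(S,(0,-150,120),(184,108.5)),(S,(0,150,120),(248,187)),(D,(0,-150,120),(425,395)),(D,(0,150,120),(357,268)),
 (S,(-45,140,8),(267,215)),(S,(45,140,8),(232.5,231)),(S,(45,-140,8),(181,157)),(D,(-45,140,8),(333,331))],[b[0],b[1],0.],0)
print(b, "nut proj",proj(S,[*s[:2],.12]),proj(D,[*s[:2],.12]))
for n,t in [("S",S),("D",D)]:
  for k in ["paste_tub","funnel","tape_roll","loose_nut","elbow"]:
    r=models.search_frame(t,k); 
    if r: print(n,k,np.round(r[0]["centre"]),np.round(onz(t,r[0]["centre"],.02),3))
E
python3 fit.py
```

```text
[ 0.5076  0.1608 -0.23  ] res [[-0.6, 0.2], [-0.1, -0.2], [-0.4, 0.3], [-2.0, -0.3], [-2.3, -0.0], [0.5, 0.6]]
[ 0.5669 -0.2613 -0.0304] res [[1.3, 0.8], [-1.0, 1.1], [0.2, 0.7], [-0.7, -0.7], [0.4, -0.6], [-2.0, -0.1], [-2.9, -0.8], [-1.8, -2.0]]
[ 0.57032992 -0.25911771  0.12      ] nut proj [[213.96217698 145.86589925]] [[384.45125822 319.72264691]]
S paste_tub [249. 376.] [0.747 0.19  0.02 ]
S funnel [355. 217.] [ 0.378 -0.001  0.02 ]
S tape_roll [253. 265.] [ 0.626 -0.01   0.02 ]
S loose_nut [314. 236.] [ 0.482 -0.003  0.02 ]
S elbow [148. 240.] [ 0.772 -0.183  0.02 ]
D paste_tub [392. 229.] [0.757 0.203 0.02 ]
D funnel [236. 308.] [ 0.37  -0.034  0.02 ]
D tape_roll [377. 291.] [ 0.635 -0.043  0.02 ]
D loose_nut [293. 296.] [ 0.479 -0.022  0.02 ]
D elbow [479. 330.] [ 0.762 -0.198  0.02 ]
```

Call:
drive_tool(
  angular=[
    [0, 0, -0.0024],
    [0, 0, -0.0024],
    [0, 0, -0.0024],
    [0, 0, -0.0024],
    [0, 0, -0.0024],
    [0, 0, -0.0024],
    [0, 0, -0.0024],
    [0, 0, -0.0024],
    [0, 0, -0.0024],
    [0, 0, -0.0024],
    [0, 0, -0.0024],
    [0, 0, -0.0024],
    [0, 0, -0.0024],
    [0, 0, -0.0024],
    [0, 0, -0.0024],
    [0, 0, -0.0024],
    [0, 0, 0],
    [0, 0, 0],
  ],
  delta_pos=[
    [-2.88, -2.24, 0.2],
    [-2.88, -2.24, 0.2],
    [-2.88, -2.24, 0.2],
    [-2.88, -2.24, 0.2],
    [-2.88, -2.24, 0.2],
    [-2.88, -2.24, 0.2],
    [-2.88, -2.24, 0.2],
    [-2.88, -2.24, 0.2],
    [-2.88, -2.24, 0.2],
    [-2.88, -2.24, 0.2],
    [-2.88, -2.24, 0.2],
    [-2.88, -2.24, 0.2],
    [-2.88, -2.24, 0.2],
    [-2.88, -2.24, 0.2],
    [-2.88, -2.24, 0.2],
    [-2.88, -2.24, 0.2],
    [0, 0, 0],
    [0, 0, 0],
  ],
  gripper=[5, 5, 5, 5, 5, 5, 5, 5, 5, 5, 5, 5, 5, 5, 5, 5, 5, 5],
  squeeze=40,
)

```text
time_s: 3.2
tool_pos: [0.5303, 0.1644, 0.1693]
tool_rot: [180.0, -0.0, 166.7]
force: [-0.1, 0.4, -0.1]
grip_width: 0.05
grasp_force: 0.0
```

```bash
cat > go.py <<'E'
from h import *
def rel(P,ypr=None,Rt=None):
    o=telemetry.get_obs(); Rm=R.from_euler('xyz',o["tool_rot"],degrees=True)
    d=Rm.inv().apply(np.array(P)-o["tool_pos"])*100
    print("pos",np.round(o["tool_pos"],4),"rot",np.round(o["tool_rot"],2),"q",np.round(o["qpos"],0),"F",np.round(o["force"],1),"grip",o["grasp_force"],o["grip_width"],"t",o["time_s"])
    print("delta cm",np.round(d,2),"rotvec",np.round((Rm.inv()*Rt).as_rotvec(),4) if Rt is not None else "")
E
python3 - <<'E'
from go import *
rel([.5215,.1577,.053],Rt=R.from_euler('xyz',[180,0,166.8],degrees=True))
c=eyes.read_camera("wrist"); cv2.imwrite("pics/wrist1.png",c["pixels"][:,:,::-1])
def w(p):return R.from_euler('z',-.23).apply(np.array(p)/1e3)+[.5076,.1608,.058]
print(proj(c,[w((-40,0,13)),w((123,0,13)),w((14,5.5,13)),w((14,-5.5,13)),w((60,5.5,13)),w((60,-5.5,13))]).round())
E
```

```text
pos [0.5303 0.1644 0.1693] rot [ 1.7999e+02 -2.0000e-02  1.6667e+02] q [-39.   8.  20. 100.  -3.  73.  59.] F [-0.1  0.4 -0.1] grip 0.0 0.050043967659069585 t 3.2
delta cm [ 0.7  -0.86 11.63] rotvec [ 0.0001 -0.0003 -0.0023]
[[308. 144.]
 [310. 365.]
 [316. 224.]
 [301. 224.]
 [317. 287.]
 [301. 287.]]
```

View pics/wrist1.png

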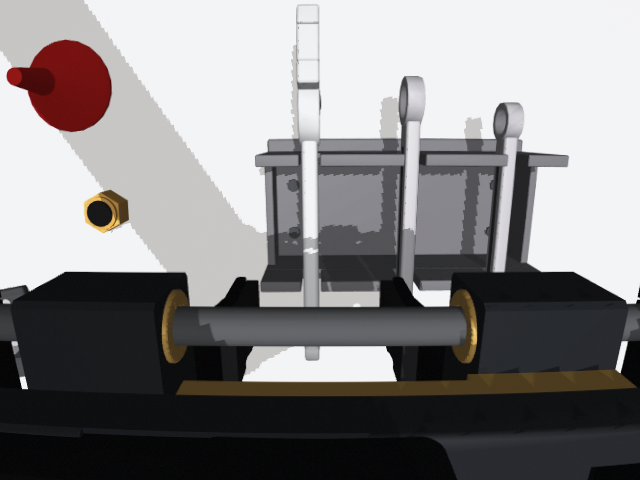

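Wrist view: the wrench handle is at columns 303–317 at row 224, within about a pixel of the prediction, and the combs are at rows 155 and 280. Descending.

Call:
drive_tool(
  angular=[
    [0, 0, -0.0023],
    [0, 0, 0],
    [0, 0, 0],
    [0, 0, 0],
    [0, 0, 0],
    [0, 0, 0],
    [0, 0, 0],
    [0, 0, 0],
    [0, 0, 0],
    [0, 0, 0],
    [0, 0, 0],
    [0, 0, 0],
    [0, 0, 0],
  ],
  delta_pos=[
    [0.35, -0.43, 0],
    [0.35, -0.43, 0],
    [0, 0, 2.3],
    [0, 0, 2.3],
    [0, 0, 2.3],
    [0, 0, 2.3],
    [0, 0, 1.4],
    [0, 0, 1.0],
    [0, 0, 0],
    [0, 0, 0],
    [0, 0, 0],
    [0, 0, 0],
    [0, 0, 0],
  ],
  gripper=[5, 5, 5, 5, 5, 5, 5, 5, 5, 0, 0, 0, 0],
  squeeze=50,
)

```text
time_s: 4.55
tool_pos: [0.5217, 0.1585, 0.054]
tool_rot: [180.0, 0.1, 166.9]
force: [-0.8, -0.7, 0.8]
grip_width: 0.026
grasp_force: 0.0
```

Call:
drive_tool(
  angular=[
    [0, 0, 0],
    [0, 0, 0],
    [0, 0, 0],
    [0, 0, 0],
    [0, 0, 0],
  ],
  delta_pos=[
    [0, 0, 0],
    [0, 0, 0],
    [0, 0, 0],
    [0, 0, 0],
    [0, 0, 0],
  ],
  gripper=[0, 0, 0, 0, 0],
  squeeze=55,
)

```text
time_s: 5.05
tool_pos: [0.5213, 0.1583, 0.0534]
tool_rot: [180.0, -0.0, 166.9]
force: [-0.6, -0.2, 0.4]
grip_width: 0.0004
grasp_force: 0.0
```

```bash
python3 - <<'E'
from go import *
rel([.5215,.1577,.053])
a=eyes.read_camera("scene")["pixels"];b=eyes.read_camera("side")["pixels"];w=eyes.read_camera("wrist")["pixels"]
f=lambda i,x,y,w,h:cv2.resize(i[y:y+h,x:x+w],(400,300),interpolation=cv2.INTER_CUBIC)
o=np.vstack([np.hstack([f(a,280,200,160,120),f(w,0,0,640,480)]),np.hstack([f(b,225,160,140,105),f(w,160,200,320,240)])])
cv2.imwrite('pics/c2.png',o[:,:,::-1])
E
```

```text
pos [0.5213 0.1583 0.0534] rot [180.    -0.   166.93] q [-38.  13.  20. 109.  -5.  59.  62.] F [-0.6 -0.2  0.4] grip 0.0 0.0004324562118239655 t 5.05
delta cm [-0.03 -0.06  0.04] rotvec
```

View pics/c2.png

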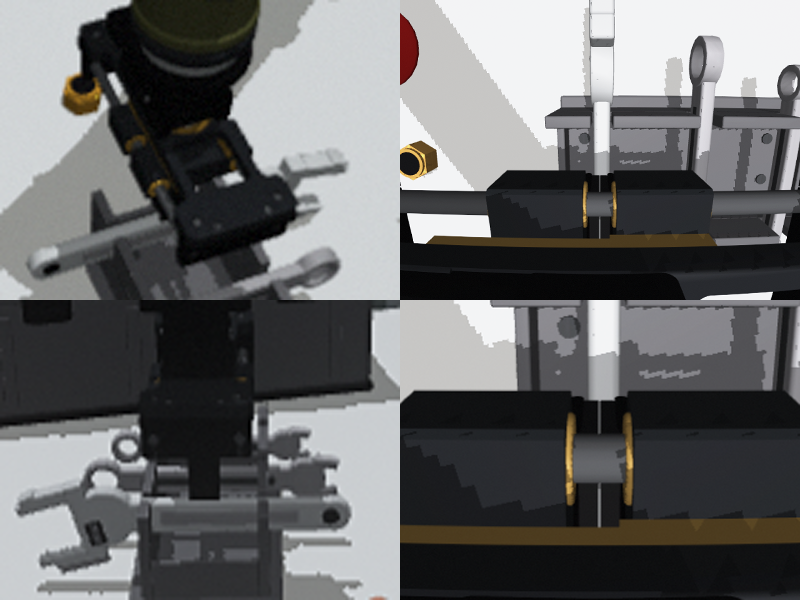

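```bash
python3 - <<'E'
from go import *
b=eyes.read_camera("side");a=eyes.read_camera("scene");w=eyes.read_camera("wrist")
o=telemetry.get_obs();p=o["tool_pos"]
for n,c in (("side",b),("scene",a),("wrist",w)):
    print(n,"tcp",proj(c,p)[0].round(1),"tip",proj(c,p-[0,0,.014])[0].round(1),"body",proj(c,p+[0,0,.056])[0].round(1), "handle grip c/top",proj(c,[[.5215,.1577,.058],[.5215,.1577,.071]]).round(1).tolist())
print(w["origin"],w["orientation"])
E
python3 - <<'E'
import cv2
E
```

```text
side tcp [296.7 235.9] tip [296.9 241.6] body [295.9 212.1] handle grip c/top [[296.8, 234.1], [296.6, 228.6]]
scene tcp [346.9 290.1] tip [346.4 294.3] body [349.1 272.1] handle grip c/top [[346.8, 288.4], [347.3, 284.4]]
wrist tcp [322.1 282.1] tip [321.9 272.6] body [323.3 337.9] handle grip c/top [[320.8, 286.1], [320.9, 296.7]]
[0.45674959 0.1718321  0.23787904] [1.65763323e+02 1.15519470e-02 7.70021389e+01]
```

```bash
python3 - <<'E'
from go import *
b=eyes.read_camera("side");w=eyes.read_camera("wrist")
Rm=R.from_euler('xyz',[180,0,164.6],degrees=True);p=np.array([.1725,.6261,.2003])
for z in (-56,-20,0,14):
  print(z,proj(b,[p+Rm.apply(np.array([x,y,z])/1e3) for x,y in((-9.5,-50),(9.5,-50),(-9.5,50),(9.5,50))]).round(0).tolist())
o=telemetry.get_obs();q=o["tool_pos"];Rq=R.from_euler('xyz',o["tool_rot"],degrees=True)
for z in (-30,-17,0,14):
  print("wrist front",z,proj(w,[q+Rq.apply(np.array([9.5,y,z])/1e3) for y in(-14,0,14)]).round(0).tolist())
im=cv2.imread('pics/side0.png')[60:140,40:180]; w1=cv2.imread('pics/wrist1.png')[260:400,180:460]
cv2.imwrite('pics/c3.png',np.vstack([cv2.resize(im,(525,300),interpolation=cv2.INTER_CUBIC),cv2.resize(w1,(525,280))]))
E
```

```text
-56 [[126.0, 108.0], [118.0, 108.0], [139.0, 100.0], [133.0, 100.0]]
-20 [[128.0, 122.0], [121.0, 122.0], [142.0, 113.0], [135.0, 113.0]]
0 [[130.0, 130.0], [123.0, 130.0], [143.0, 121.0], [136.0, 120.0]]
14 [[131.0, 136.0], [124.0, 135.0], [144.0, 126.0], [137.0, 126.0]]
wrist front -30 [[287.0, 285.0], [323.0, 285.0], [358.0, 285.0]]
wrist front -17 [[289.0, 274.0], [322.0, 274.0], [356.0, 274.0]]
wrist front 0 [[292.0, 262.0], [322.0, 263.0], [353.0, 263.0]]
wrist front 14 [[294.0, 254.0], [322.0, 254.0], [350.0, 254.0]]
```

View pics/c3.png

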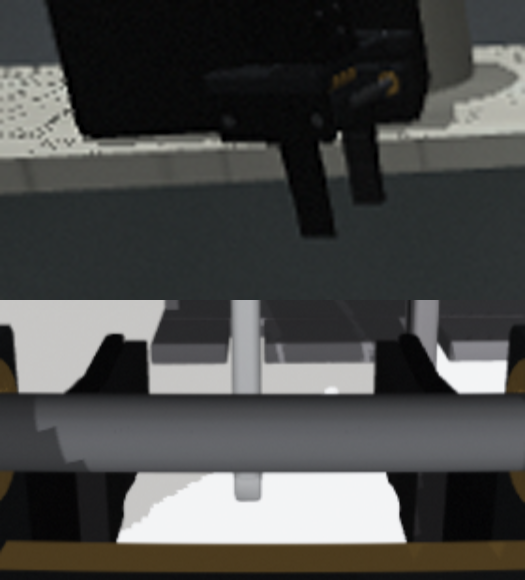

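The side and wrist views agree. The real fingertips are about 18 mm behind the reported TCP, not 14 mm ahead, so the fingers closed just above the handle. I need to open and go about 3.2 cm lower.

Call:
drive_tool(
  angular=[
    [0, 0, 0],
    [0, 0, 0],
    [0, 0, 0],
    [0, 0, 0],
    [0, 0, 0],
    [0, 0, 0],
    [0, 0, 0],
    [0, 0, 0],
    [0, 0, 0],
    [0, 0, 0],
    [0, 0, 0],
  ],
  delta_pos=[
    [0, 0, -0.3],
    [0, 0.15, 0],
    [0, 0, 0],
    [0, 0, 0],
    [0, 0, 0],
    [0, 0, 0],
    [0, 0, 0.8],
    [0, 0, 0.9],
    [0, 0, 0.9],
    [0, 0, 0.8],
    [0, 0, 0],
  ],
  gripper=[5, 5, 5, 5, 5, 5, 5, 5, 5, 5, 5],
)

```text
time_s: 6.55
tool_pos: [0.5203, 0.1593, 0.0206]
tool_rot: [-179.9, -0.1, 166.9]
force: [-1.0, 0.2, -0.3]
grip_width: 0.0505
grasp_force: 0.0
```

Call:
drive_tool(
  angular=[
    [0, 0, 0],
    [0, 0, 0],
    [0, 0, 0],
    [0, 0, 0],
    [0, 0, 0],
    [0, 0, 0],
    [0, 0, 0],
  ],
  delta_pos=[
    [0, 0, 0],
    [0, 0, 0],
    [0, 0, 0],
    [0, 0, 0],
    [0, 0, 0],
    [0, 0, 0],
    [0, 0, 0],
  ],
  gripper=[0, 0, 0, 0, 0, 0, 0],
  squeeze=50,
)

```text
time_s: 7.25
tool_pos: [0.5217, 0.1599, 0.0225]
tool_rot: [180.0, 0.0, 166.9]
force: [-0.5, -0.1, 0.7]
grip_width: 0.0107
grasp_force: 50.0
```

Call:
drive_tool(
  angular=[
    [0, 0, 0],
    [0, 0, 0],
    [0, 0, 0],
    [0, 0, 0],
    [0, 0, 0],
    [0, 0, 0],
    [0, 0, 0],
    [0, 0, 0],
  ],
  delta_pos=[
    [0, 0, -1],
    [0, 0, -2],
    [0, 0, -2.5],
    [0, 0, -2.5],
    [0, 0, -3],
    [0, 0, -3],
    [0, 0, -2],
    [0, 0, 0],
  ],
  gripper=[0, 0, 0, 0, 0, 0, 0, 0],
)

```text
time_s: 8.05
tool_pos: [0.5233, 0.1602, 0.1854]
tool_rot: [179.8, 0.2, 166.9]
force: [0.8, 0.5, -5.7]
grip_width: 0.0105
grasp_force: 50.0
```

```bash
cat > tgt.py <<'E'
from go import *
OFF=np.array([.014,0,-.0355])  # wrench origin in tool
def target(off,elev=45,nut=(.5669,-.2613,.12),yaw=-1.74,Rtw=R.from_euler('y',180,degrees=True),o=OFF):
    Rw=R.from_euler('ZY',[yaw,-elev],degrees=True)
    m=Rw.apply([-.966,0,-.259]); W=np.array(nut)-m*off-Rw.apply(np.array([-104.5,0,-11.4])/1e3)
    Rt=Rw*Rtw.inv(); return W-Rt.apply(o), Rt
E
python3 - <<'E'
from tgt import *
P,Rt=target(.1); print(P); rel(P,Rt=Rt)
E
```

```text
[ 0.71765633 -0.26587969  0.27337146]
pos [0.5233 0.1602 0.1854] rot [179.81   0.24 166.91] q [-39.   6.  20. 100.  -2.  74.  59.] F [ 0.8  0.5 -5.7] grip 49.99957501888275 0.01051558400384729 t 8.05
delta cm [-28.62 -37.07  -8.8 ] rotvec [-0.075  -0.7782 -0.1888]
```

Call:
drive_tool(
  angular=[
    [0, 0, 0],
    [0, 0, 0],
    [0, 0, 0],
    [0, 0, 0],
    [0, 0, 0],
    [0, 0, 0],
    [0, 0, 0],
    [0, 0, 0],
    [0, 0, 0],
    [0, 0, 0],
    [0, 0, 0],
    [0, 0, 0],
    [0, 0, 0],
    [0, 0, 0],
    [0, 0, 0],
  ],
  delta_pos=[
    [-1, -1.5, -0.6],
    [-2.1, -2.7, -0.6],
    [-2.1, -2.7, -0.6],
    [-2.1, -2.7, -0.6],
    [-2.1, -2.7, -0.6],
    [-2.1, -2.7, -0.6],
    [-2.1, -2.7, -0.6],
    [-2.1, -2.7, -0.6],
    [-2.1, -2.7, -0.6],
    [-2.1, -2.7, -0.6],
    [-2.1, -2.7, -0.6],
    [-2.1, -2.7, -0.6],
    [-2.1, -2.7, -0.6],
    [-2.1, -2.7, -0.6],
    [-1, -1, -0.4],
  ],
  gripper=[0, 0, 0, 0, 0, 0, 0, 0, 0, 0, 0, 0, 0, 0, 0],
)

```text
time_s: 9.55
tool_pos: [0.7209, -0.2774, 0.2668]
tool_rot: [-179.8, -0.2, 166.7]
force: [-0.6, -0.3, -4.5]
grip_width: 0.0105
grasp_force: 50.0
```

Call:
drive_tool(
  angular=[
    [-0.0075, -0.0778, -0.0189],
    [-0.0075, -0.0778, -0.0189],
    [-0.0075, -0.0778, -0.0189],
    [-0.0075, -0.0778, -0.0189],
    [-0.0075, -0.0778, -0.0189],
    [-0.0075, -0.0778, -0.0189],
    [-0.0075, -0.0778, -0.0189],
    [-0.0075, -0.0778, -0.0189],
    [-0.0075, -0.0778, -0.0189],
    [-0.0075, -0.0778, -0.0189],
    [0, 0, 0],
    [0, 0, 0],
  ],
  delta_pos=[
    [0, 0, 0],
    [0, 0, 0],
    [0, 0, 0],
    [0, 0, 0],
    [0, 0, 0],
    [0, 0, 0],
    [0, 0, 0],
    [0, 0, 0],
    [0, 0, 0],
    [0, 0, 0],
    [0, 0, 0],
    [0, 0, 0],
  ],
  gripper=[0, 0, 0, 0, 0, 0, 0, 0, 0, 0, 0, 0],
)

```text
time_s: 10.75
tool_pos: [0.7207, -0.2722, 0.2676]
tool_rot: [-180.0, 44.4, 178.3]
force: [0.1, -1.7, -4.3]
grip_width: 0.0108
grasp_force: 50.0
```

```bash
python3 - <<'E'
from tgt import *
P,Rt=target(.1); rel(P,Rt=Rt)
S=eyes.read_camera("scene");D=eyes.read_camera("side")
o=telemetry.get_obs(); Rq=R.from_euler('xyz',o["tool_rot"],degrees=True)
Rw=Rq*R.from_euler('y',180,degrees=True); W=o["tool_pos"]+Rq.apply(OFF)
K=np.array([(123,0,0),(-125,0,3.3),(-115,0,-34.3),(-104.5,0,-11.4),(-83,0,-6)])/1e3
out=[]
for c,(x,y,w,h) in ((S,(110,30,200,150)),(D,(300,150,200,150))):
    im=c["pixels"][:,:,::-1].copy()
    big=cv2.resize(im[y:y+h,x:x+w],(800,600),interpolation=cv2.INTER_CUBIC)[:,:,:]
    for q in np.vstack([proj(c,W+Rw.apply(K)),proj(c,[.5669,-.2613,.12])]): cv2.circle(big,tuple(int(v) for v in (q-[x,y])*4),5,(255,0,255),1)
    print(proj(c,W+Rw.apply(K)).round(1).tolist()); out.append(cv2.resize(big,(400,300),interpolation=cv2.INTER_AREA) if 0 else big)
cv2.imwrite("pics/d4.png",np.hstack([cv2.resize(b,(400,300)) for b in out])); cv2.imwrite("pics/d4s.png",out[0]);cv2.imwrite("pics/d4d.png",out[1])
E
```

```text
pos [ 0.7207 -0.2722  0.2676] rot [-179.96   44.41  178.29] q [  0.   4.  29. 106. -37.  35. 140.] F [ 0.1 -1.7 -4.3] grip 49.99962863512337 0.010804646539025234 t 10.75
delta cm [-0.17  0.62 -0.64] rotvec [-0.0004 -0.0103  0.0004]
[[71.0, 64.0], [193.3, 117.6], [179.5, 131.1], [181.3, 120.0], [173.9, 113.8]]
[[558.5, 134.0], [410.4, 270.4], [432.8, 280.2], [428.3, 265.8], [437.8, 252.5]]
```

Call:
drive_tool(
  angular=[
    [0, -0.005, 0],
    [0, -0.005, 0],
    [0, 0, 0],
    [0, 0, 0],
    [0, 0, 0],
    [0, 0, 0],
    [0, 0, 0],
    [0, 0, 0],
    [0, 0, 0],
  ],
  delta_pos=[
    [-0.1, 0.3, -0.3],
    [-0.1, 0.3, -0.3],
    [0.9, 0, 0.24],
    [0.9, 0, 0.24],
    [0.9, 0, 0.24],
    [0.9, 0, 0.24],
    [0.9, 0, 0.24],
    [0.8, 0, 0.22],
    [0, 0, 0],
  ],
  gripper=[0, 0, 0, 0, 0, 0, 0, 0, 0],
)

```text
time_s: 11.75
tool_pos: [0.6908, -0.2658, 0.2261]
tool_rot: [-179.9, 45.1, 178.3]
force: [-0.3, 0.5, -5.5]
grip_width: 0.0105
grasp_force: 50.0
```

```bash
cat > look.py <<'E'
from tgt import *
import sys
P,Rt=target(.045); rel(P,Rt=Rt)
S=eyes.read_camera("scene");D=eyes.read_camera("side")
o=telemetry.get_obs(); Rq=R.from_euler('xyz',o["tool_rot"],degrees=True)
Rw=Rq*R.from_euler('y',180,degrees=True); W=o["tool_pos"]+Rq.apply(OFF)
out=[]
for c,(x,y,w,h),s in ((S,(150,60,120,180),1),(D,(350,200,120,180),-1)):
    K=np.array([(-125,s*7,3.3),(-115,s*7,-34.3),(-104.5,0,-11.4)])/1e3
    big=cv2.resize(c["pixels"][y:y+h,x:x+w,::-1],(400,600),interpolation=cv2.INTER_CUBIC)
    a=400/w
    H=[[.5669+.01732*np.cos(t),-.2613-s*-.01,.12+.01732*np.sin(t)] for t in np.radians(np.arange(0,360,60))]
    for q in np.vstack([proj(c,W+Rw.apply(K)),proj(c,[.5669,-.2613,.12]),proj(c,H)]): cv2.circle(big,tuple(int(v) for v in (q-[x,y])*a),3,(255,0,255),-1)
    out.append(big)
cv2.imwrite(sys.argv[1],np.hstack(out))
E
python3 look.py pics/e1.png
```

```text
pos [ 0.6908 -0.2658  0.2261] rot [-179.89   45.14  178.33] q [  1.   2.  29. 113. -43.  30. 148.] F [-0.3  0.5 -5.5] grip 49.99937178567052 0.010451104927435579 t 11.75
delta cm [ 0.08  0.07 -0.02] rotvec [-0.001   0.0024  0.0009]
```

View pics/e1.png

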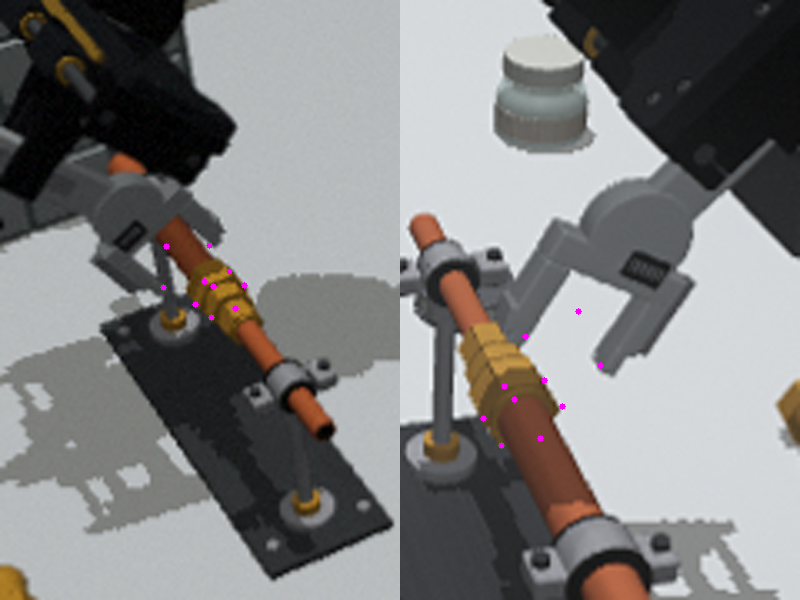

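Side view: jaw tips are at (605,372) and about (515,330), straddling the line to the nut at (525,405), within about 2 mm of the prediction. j7 is at 148 of 154, so I'll relax the elevation to 38° and the yaw by 3° before closing in.

```bash
python3 - <<'E'
from tgt import *
P,Rt=target(.045,elev=38,yaw=-5); rel(P,Rt=Rt)
E
```

```text
pos [ 0.6922 -0.2661  0.2284] rot [-179.81   45.3   178.4 ] q [  1.   2.  29. 113. -43.  30. 148.] F [ 1.4 -0.4 -5. ] grip 49.9994901381433 0.01076070120065308 t 11.85
delta cm [ 0.63 -0.67  1.98] rotvec [0.0361 0.1274 0.0441]
```

Call:
drive_tool(
  angular=[
    [0.009, 0.032, 0.011],
    [0.009, 0.032, 0.011],
    [0.009, 0.032, 0.011],
    [0.009, 0.032, 0.011],
    [0, 0, 0],
    [0, 0, 0],
  ],
  delta_pos=[
    [0.16, -0.17, 0.5],
    [0.16, -0.17, 0.5],
    [0.16, -0.17, 0.5],
    [0.16, -0.17, 0.5],
    [0, 0, 0],
    [0, 0, 0],
  ],
  gripper=[0, 0, 0, 0, 0, 0],
)

```text
time_s: 12.45
tool_pos: [0.7012, -0.2729, 0.2098]
tool_rot: [-180.0, 38.0, 175.1]
force: [-0.1, 1.0, -5.7]
grip_width: 0.0107
grasp_force: 50.0
```

```bash
python3 - <<'E'
from tgt import *
P,Rt=target(.0,elev=38,yaw=-5); rel(P,Rt=Rt)
E
```

```text
pos [ 0.7012 -0.2729  0.2098] rot [-179.98   38.02  175.1 ] q [ -2.   6.  29. 107. -30.  35. 131.] F [-0.1  1.  -5.7] grip 49.999342169612646 0.010667522883019618 t 12.45
delta cm [ 4.3  -0.01  1.19] rotvec [0.0008 0.0004 0.0014]
```

Call:
drive_tool(
  angular=[
    [0, 0, 0],
    [0, 0, 0],
    [0, 0, 0],
    [0, 0, 0],
    [0, 0, 0],
    [0, 0, 0],
    [0, 0, 0],
  ],
  delta_pos=[
    [0.5, 0, 0.14],
    [0.5, 0, 0.14],
    [0.5, 0, 0.14],
    [0.5, 0, 0.14],
    [0.4, 0, 0.11],
    [0, 0, 0],
    [0, 0, 0],
  ],
  gripper=[0, 0, 0, 0, 0, 0, 0],
)

```text
time_s: 13.15
tool_pos: [0.6859, -0.2719, 0.1893]
tool_rot: [-180.0, 38.0, 175.0]
force: [-0.1, -0.8, -5.6]
grip_width: 0.0106
grasp_force: 50.0
```

```bash
python3 look.py pics/e2.png
```

```text
pos [ 0.6859 -0.2719  0.1893] rot [-179.99   37.97  175.03] q [ -1.   6.  29. 110. -31.  33. 134.] F [-0.1 -0.8 -5.6] grip 49.99938078224659 0.010573336909909156 t 13.15
delta cm [-2.52  0.72 -2.65] rotvec [-0.0375 -0.1227 -0.0422]
```

View pics/e2.png

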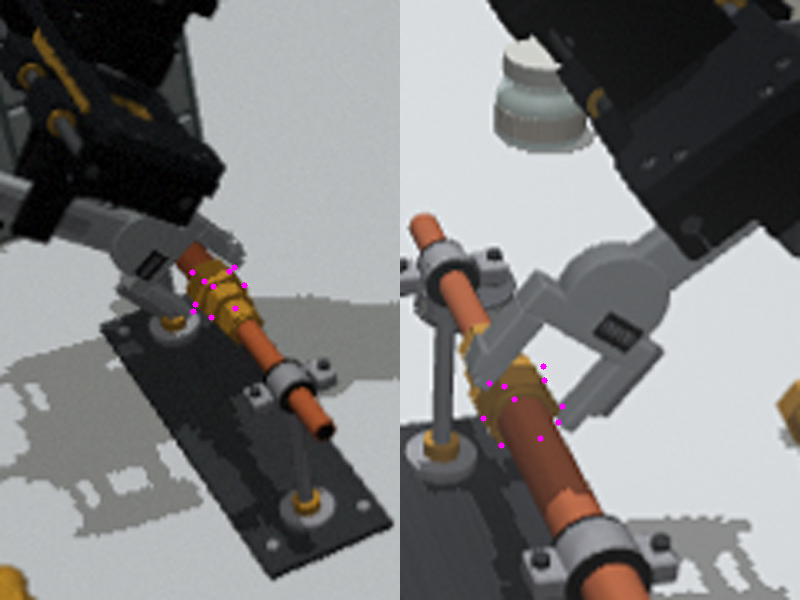

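Both jaws straddle the nut (side tips 487,380 and 570,428 against the nut at 520,405), matching the prediction. Advancing the last 2 cm.

Call:
drive_tool(
  angular=[
    [0, 0, 0],
    [0, 0, 0],
    [0, 0, 0],
    [0, 0, 0],
    [0, 0, 0],
    [0, 0, 0],
    [0, 0, 0],
    [0, 0, 0],
  ],
  delta_pos=[
    [0.3, 0, 0.08],
    [0.3, 0, 0.08],
    [0.3, 0, 0.08],
    [0.3, 0, 0.08],
    [0.3, 0, 0.08],
    [0.3, 0, 0.08],
    [0, 0, 0],
    [0, 0, 0],
  ],
  gripper=[0, 0, 0, 0, 0, 0, 0, 0],
)

```text
time_s: 14.05
tool_pos: [0.6747, -0.2709, 0.1744]
tool_rot: [-180.0, 38.0, 175.0]
force: [0.1, -0.1, -5.4]
grip_width: 0.0104
grasp_force: 50.0
```

```bash
python3 - <<'E'
from tgt import *
P,Rt=target(.0,elev=38,yaw=-5); rel(P,Rt=Rt)
E
python3 look.py pics/e3.png
```

```text
pos [ 0.6747 -0.2709  0.1744] rot [-179.99   37.96  175.03] q [ -1.   5.  29. 112. -33.  31. 136.] F [ 0.1 -0.1 -5.4] grip 49.99943339265883 0.010393759637384571 t 14.05
delta cm [0.03 0.02 0.03] rotvec [ 0.0003 -0.0007  0.0005]
pos [ 0.6747 -0.2709  0.1744] rot [-179.99   37.96  175.03] q [ -1.   5.  29. 112. -33.  31. 136.] F [ 0.1 -0.1 -5.4] grip 49.99943339265883 0.010393759637384571 t 14.05
delta cm [-4.33  0.72 -3.13] rotvec [-0.0374 -0.1228 -0.0422]
```

View pics/e3.png

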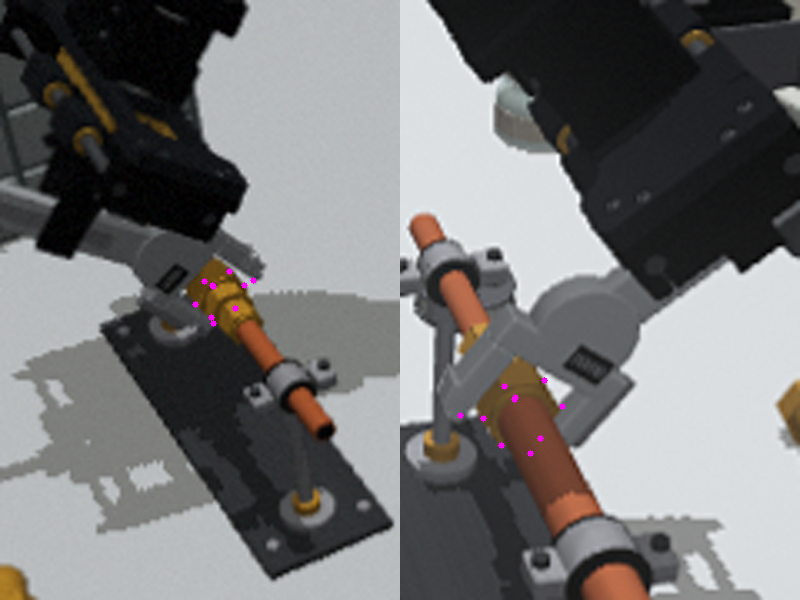

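The nut sits between the jaws (side tips about 458,412 and the throat, nut centre about 515,400). The measured force is only the wrench's weight, so there is no contact load. Handing in.

```bash
python3 -c "
from cell import env; print(env.sign_off())"
```

```text
the job is handed in; nothing more can be done
None
```

I handed the job in at about 14 s with the wrench in the gripper, its jaw over the large nut, its handle about 38° above level, and no measurable load on the joint. I lowered it from 45° because a wrist joint was near its limit. The sign-off gave no verdict.

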